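# Shut the steam vent and snap down the lid clips of a meal box

### The job

The filled meal box is ready for the fridge: shut the steam vent in its lid (pull the black knob up, turn it clockwise from the red marks to the green ones, push it fully home again) and flip all four blue side clips down until each has snapped shut. Leave the box standing flat within 3 cm of where it stands, and do not disturb the things around it.

Things in the scene. Friction and masses are not known exactly. Their poses are not given: they have to be found in the camera images.
- lid_center (a point): Centre of the meal box's white snap lid, level with its rim's top, 80 mm above the counter. Axes: x along the short side, y along the long side, z up. Lid 140 (x) by 170 mm (y); all round it an upright rim wall 8 mm thick (outer faces at x = +-70, y = +-85 mm). Inside the rim the lid is a sunk pan, its floor 50 mm above the counter. Below 44 mm the reddish body is 112 by 142 mm.
- meal_box: The whole loose box, 0.6 to 0.75 kg; origin at the centre of its underside, axes as lid_center. A sideways push of 3 to 5 N slides it on the counter, less than a clip needs to snap (6 to 10 N on its plate): a clip pushed from outside shoves the box. Squeezing a clip and the rim wall behind it between two fingers, one in the pan, one outside, puts no net push on it; a grip of 40 to 60 N does it.
- vent_pull (a joint): How far the vent knob is pulled up (m): 0 = pushed home, 0.010 = fully out. Rubs with about 2 N either way and stays where left. It must be out by more than 6 mm to turn, and goes home only at either end of its turn.
- vent_turn (a joint): Turn of the vent knob about its upright axis (rad), growing clockwise seen from above: 0 = vent open (grip bar along the lid's long side, at the red marks), 1.05 = vent shut (bar at the green marks, end stop). Locked while the knob is home. Takes about 0.03 N m.
- knob_grip (a point): Middle of the vent knob's black grip bar at the centre of the lid: 74 mm above the counter when home. Bar 12 mm wide (its x axis), 36 mm long (its y axis), from 54 to 84 mm above the counter when home, on a disc of radius 18 mm that lies on the pan's floor (disc top at 54 mm). x and y turn with the knob.
- clip_near (a joint): Blue clip on the lid's -x side, angle (rad): 0 = hangs straight down, snapped shut; 1.57 = stands straight out level; 2.0 = fully raised. Plate 44 mm wide, 30 long, 3.5 thick. Stays where left, moves easily (under 1 N) down to 0.26; there a spring catch resists (some 0.17 N m about the hinge); past 0.1 it snaps to 0 and holds.
- clip_near_hinge (a point): Middle of the hinge line of the -x clip, fixed on the lid at -75 mm along the lid's x, 76 mm above the counter (4 mm below the rim's top), 5 mm outside the rim's outer face. Snapped shut, the plate's outer face is 3.5 mm outside this line and its lower edge 46 mm above the counter. The point turns with the clip about the hinge line (its y axis).
- clip_far (a joint): Blue clip on the lid's +x side, angle (rad): 0 = hangs straight down, snapped shut; 1.57 = stands straight out level; 2.0 = fully raised. Plate 44 mm wide, 30 long, 3.5 thick. Stays where left, moves easily (under 1 N) down to 0.26; there a spring catch resists (some 0.17 N m about the hinge); past 0.1 it snaps to 0 and holds.
- clip_far_hinge (a point): Middle of the hinge line of the +x clip, fixed on the lid at +75 mm along the lid's x, 76 mm above the counter (4 mm below the rim's top), 5 mm outside the rim's outer face. Snapped shut, the plate's outer face is 3.5 mm outside this line and its lower edge 46 mm above the counter. The point turns with the clip about the hinge line (its y axis).
- clip_left (a joint): Blue clip on the lid's +y side, angle (rad): 0 = hangs straight down, snapped shut; 1.57 = stands straight out level; 2.0 = fully raised. Plate 44 mm wide, 30 long, 3.5 thick. Stays where left, moves easily (under 1 N) down to 0.26; there a spring catch resists (some 0.17 N m about the hinge); past 0.1 it snaps to 0 and holds.
- clip_left_hinge (a point): Middle of the hinge line of the +y clip, fixed on the lid at +90 mm along the lid's y, 76 mm above the counter (4 mm below the rim's top), 5 mm outside the rim's outer face. Snapped shut, the plate's outer face is 3.5 mm outside this line and its lower edge 46 mm above the counter. The point turns with the clip about the hinge line (its y axis).
- clip_right (a joint): Blue clip on the lid's -y side, angle (rad): 0 = hangs straight down, snapped shut; 1.57 = stands straight out level; 2.0 = fully raised. Plate 44 mm wide, 30 long, 3.5 thick. Stays where left, moves easily (under 1 N) down to 0.26; there a spring catch resists (some 0.17 N m about the hinge); past 0.1 it snaps to 0 and holds.
- clip_right_hinge (a point): Middle of the hinge line of the -y clip, fixed on the lid at -90 mm along the lid's y, 76 mm above the counter (4 mm below the rim's top), 5 mm outside the rim's outer face. Snapped shut, the plate's outer face is 3.5 mm outside this line and its lower edge 46 mm above the counter. The point turns with the clip about the hinge line (its y axis).
- soup_cup: Bystander, to be left alone: white lidded paper soup cup, 100 mm across, 95 mm tall, full. Origin at its underside.
- paper_lid: Bystander, to be left alone: white paper cup lid lying face up, 106 mm across, 16 mm tall. Origin at its underside.
- spice_jar: Bystander, to be left alone: jar with red cap, 48 mm across, 85 mm tall. Origin at its underside.
- wood_spoon: Bystander, to be left alone: wooden spoon lying flat. Origin at its underside, axes: x along it.
- open_cup: Bystander, to be left alone: empty white paper cup, 100 mm across, 85 mm tall. Origin at its underside.
Not all that is in view belongs to the job. Leave any pink or purple look-alike of the meal_box alone.

How it is judged:
By the outcome, as a careful person would: the job done as asked, in the order asked, and still so for the second after the job is handed in, with the robot touching nothing.
It also fails if it takes over 64 s, if anything falls off the work surface, if the arm or the gripper's body presses on something with over 40 N, if the wrist force passes 120 N, or if a joint passes its speed limit or range.

### The arm

A 6-joint arm with a two-finger parallel gripper is mounted at the origin on the work surface. World frame = base frame: x ahead of the robot, y to its left, z up, the work surface at z = 0. Lengths are in m, angles in rad, forces in N, time in s.
With the tool pointing down it reaches from about 0.35 to 0.975 m from the base axis. Payload 4.9 kg.
Tool frame: the origin (TCP) lies midway between the tips of the shut fingers; the grasp point (between the pads) lies 19 mm behind it; z points along the fingers, x is the direction in which the jaws open and shut, and the axes are right-handed (so a half turn about z gives the same grasp; the last joint's range is limited). The gripper opens to 85 mm and grips with 20 to 120 N. Pads are 22 mm wide; open, the fingers measure 114 mm over their backs; the gripper's body (76 mm by 85 mm) begins 54 mm behind the grasp point. The pads swing forward as they close: fully open they stand 13 mm farther back than shut.
Start: joints at [1.185, 0.053, 1.613, -0, 1.476, -0.119], TCP at [0.165, 0.603, 0.231] pointing down, gripper open.
Joint ranges: [-3.01, 3.01], [-1.01, 2.22], [0.06, 2.58], [-1.02, 4.17], [0.09, 2.62], [-3.14, 3.14]. Speed limits (rad/s): [2.57, 2.57, 3.14, 3.14, 3.14, 3.14].

### API

Orientations are given as a rotation vector (axis times angle).
In Python, from station import ctrl gives the robot as it stands.
- The arm moves only by the tool step_arm, never from a script. Its argument "increments" is text: rows parted by semicolons, each of 6 numbers parted by spaces: the shift along the tool's x, y, z as a fraction of full scale, then the turn, a rotation vector about the tool's x, y, z as a fraction of full scale. In form: x y z rx ry rz; .... A call has 1 to 12 rows; each row shifts and turns the commanded pose from where the row before left it, along the tool's axes as they then stand; what a row does not reach is not made up. Full scale, the value 1, is 0.025 m for a shift and 0.1 rad for a turn. A row lasts 1/12 s, in which the tool goes at most 41.7 mm and 7.16 degrees, less where a joint would pass 70% of its speed; a pose out of reach is approached as far as the arm can. A call with a number of a shift or a turn outside -1 to 1 is refused whole. A call with a gripper value outside its range is refused whole. "fingers" is the opening, from -1 (shut) to 1 (fully open), so that 0 is half open, set as the call begins (left out, the last holds). The fingers move at their own pace and stop on an object; "newtons" is the grip in N (left out, the last holds). Time passes only in rows, so rows that do not move let the fingers close. It gives the time, the measured TCP pose, the force and the opening at its end, in the units of the state.
- ctrl.get_obs(): the state, without advancing time (a new reading comes with each control period).
- ctrl.get_image(name): name is "scene" or "side" or "wrist"; returns a dict with "pixels" (400x640x3 uint8, red, green, blue), "intrinsics" (3x3 intrinsics, pixels), "eye" and "orientation" of the camera in the world. Camera axes: x right, y down, z forward; pixel columns grow to the right and rows downward; lengths in m; the calibration is good to about 2 mm. A picture is of the moment at which its call begins. There is no depth.
- ctrl.finish_job(): hands the job in, once; it reports no verdict.
The state is a dict: "t": time; "q": joint angles; "dq": joint speeds; "effort": joint torques, N m; "tool_pos": TCP position; "tool_rot": TCP orientation; "contact_force": force on the tool from outside, world axes, zero at the start; "wrist_torque": the same for the moment, N m; "opening": finger opening in m.
Only numpy, scipy, OpenCV 4.12 (cv2) and the standard library are available. Lean on these libraries where they do the work, as an engineer would, in place of code of your own. Each camera call takes 0.05 s, during which the arm holds its last target.

## Working session

There is one attempt and no reset: what is moved stays moved. The work goes in short steps, Python scripts to look and compute and a tool call to move; the robot and the scene stay as the last step left them, time stands still between calls to the robot, and variables do not carry over. Pictures are saved under pics/ and viewed, and the job is handed in when it is done.

Besides the shell and the picture viewer there is one more tool, called after "Emit:" by a JSON object that holds its "method" and its "body", one argument or row to a line. step_arm: Moves the arm, as the interface text tells. Shift numbers are shares of 0.025 m and turn numbers shares of 0.1 rad, none past 1 either way. Its arguments: {"type":"object","properties":{"increments":{"type":"string"},"fingers":{"type":"number"},"newtons":{"type":"number"}},"required":["increments"]}

```bash
ls; mkdir -p pics; python3 - <<'E'
from station import ctrl
import cv2,pickle
o=ctrl.get_obs();print(o)
for n in ["scene","side","wrist"]:
    r=ctrl.get_image(n); cv2.imwrite(f"pics/{n}0.png",r["pixels"][:,:,::-1]); pickle.dump(r,open(f"pics/{n}0.pkl","wb"))
    print(n,r["intrinsics"],r["eye"],r["orientation"])
E
```

```text
pics
{'t': 0.0, 'q': array([ 1.18501838e+00,  5.33677741e-02,  1.61431035e+00,  8.03260128e-06,
        1.47602961e+00, -1.19025863e-01]), 'dq': array([ 6.26867332e-05, -2.49016378e-04,  1.67635980e-03,  1.97709198e-03,
       -1.68737900e-03, -1.00590850e-03]), 'effort': array([ 2.29700081e-04, -3.93697250e+01, -3.70170879e+01, -1.33702706e-04,
        7.11031607e-03, -4.51980341e-06]), 'tool_pos': array([0.16452106, 0.60229608, 0.23004651]), 'tool_rot': array([ 2.49627228,  1.90565284, -0.00286691]), 'contact_force': array([-0.01384369,  0.21234697, -0.42542029]), 'wrist_torque': array([ 0.03978945,  0.01503974, -0.02248474]), 'opening': 0.08498025697047688}
scene [[410.06788676   0.         315.78053796]
 [  0.         410.06788676 198.01013622]
 [  0.           0.           1.        ]] [1.26609973 0.28296338 0.98601915] [-1.54489374 -2.15577594  0.73232722]
side [[439.44580436   0.         316.06931264]
 [  0.         439.44580436 199.88442469]
 [  0.           0.           1.        ]] [0.44490462 0.93783661 1.06568503] [-0.22174531  2.86576216 -1.11947986]
wrist [[356.47172135   0.         319.64705646]
 [  0.         356.47172135 193.15065552]
 [  0.           0.           1.        ]] [0.0878166  0.6242541  0.37276909] [2.28837809 1.74902422 0.27385059]
```

View pics/scene0.png

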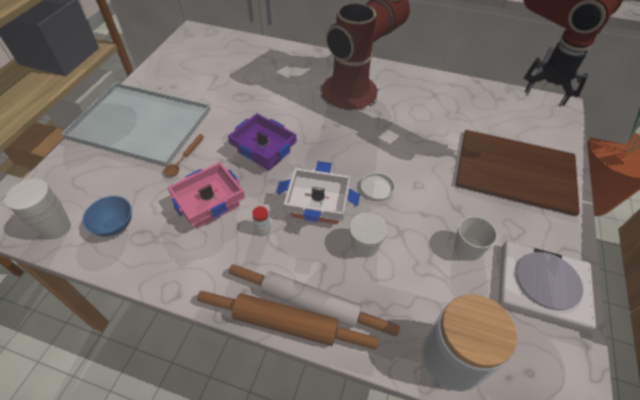

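View pics/side0.png

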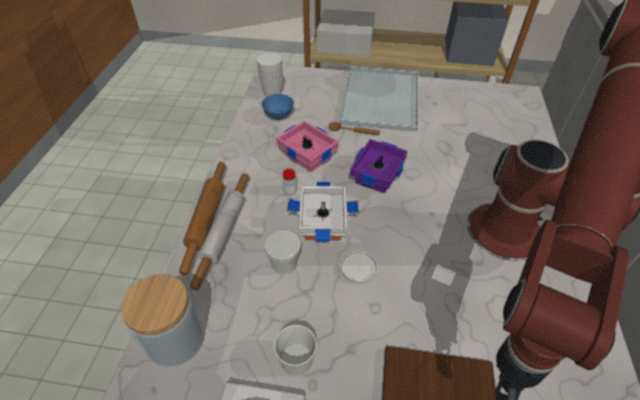

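View pics/wrist0.png

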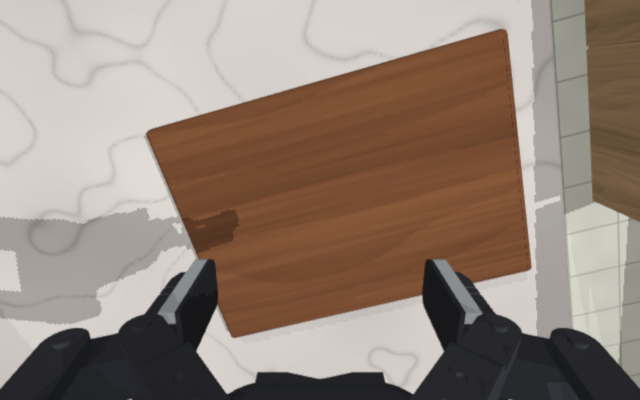

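The white-lidded, red-bodied box is at scene (318,193) and side (323,212). The pink one at scene (206,194) and the purple one at (262,140) are the look-alikes. I'll confirm with crops.

```bash
python3 - <<'E'
import cv2
a=cv2.imread("pics/scene0.png")[145:265,250:410]; b=cv2.imread("pics/side0.png")[165:285,245:405]
for n,i in(("a",a),("b",b)): cv2.imwrite(f"pics/crop_{n}.png",cv2.resize(i,None,fx=5,fy=5,interpolation=cv2.INTER_CUBIC))
E
```

```text
(no output)
```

View pics/crop_a.png

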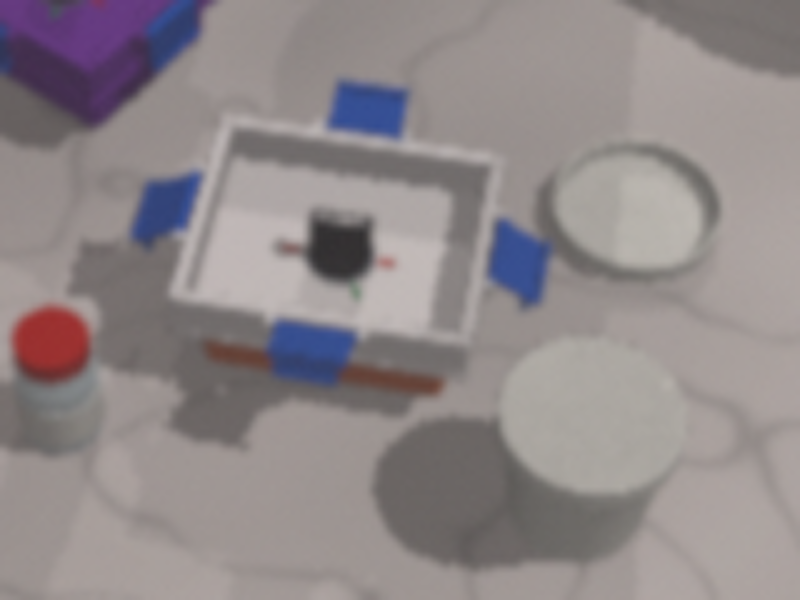

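View pics/crop_b.png

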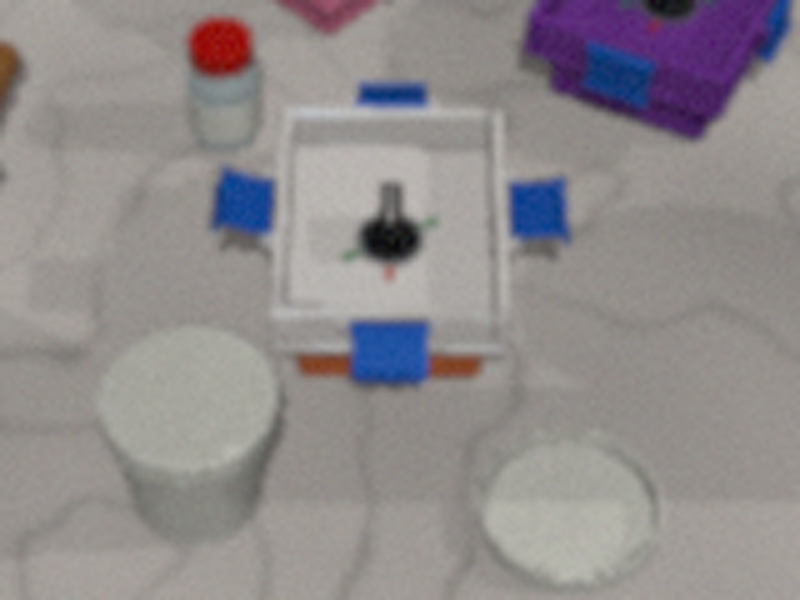

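Confirmed: the white box has a red body, blue clips, a black knob and red/green marks. In the scene crop its rim corners are at (226,117), (503,158), (468,345) and (172,297). In the side crop they are at (284,107), (504,110), (510,320) and (273,317).

```bash
cat > h.py <<'E'
import numpy as np,cv2,pickle
from scipy.spatial.transform import Rotation as R
def ray(r,uv,z):
    d=R.from_rotvec(r["orientation"]).apply(np.linalg.inv(r["intrinsics"])@np.array([uv[0],uv[1],1.]))
    e=np.array(r["eye"]);return e+d*(z-e[2])/d[2]
def proj(r,P):
    p=R.from_rotvec(r["orientation"]).inv().apply(np.array(P)-r["eye"]);p=p@np.array(r["intrinsics"]).T
    return p[...,:2]/p[...,2:]
E
python3 - <<'E'
from h import *
for n,o,pts in(("scene",(250,145),[(226,117),(503,158),(468,345),(172,297)]),("side",(245,165),[(284,107),(504,110),(510,320),(273,317)])):
    r=pickle.load(open(f"pics/{n}0.pkl","rb"))
    w=np.array([ray(r,((u+.5)/5+o[0]-.5,(v+.5)/5+o[1]-.5),.08) for u,v in pts])
    print(n,w.round(4),w.mean(0),[np.linalg.norm(w[i]-w[i-1]).round(4) for i in range(4)])
    for i in range(4): d=w[i]-w[i-1];print(np.degrees(np.arctan2(d[1],d[0])))
E
```

```text
scene [[ 0.5063 -0.0277  0.08  ]
 [ 0.4836  0.1366  0.08  ]
 [ 0.6199  0.1549  0.08  ]
 [ 0.6417 -0.0094  0.08  ]] [0.5628625 0.0635847 0.08     ] [np.float64(0.1367), np.float64(0.1659), np.float64(0.1375), np.float64(0.1657)]
-172.27673501670677
97.86217600838486
7.6205771152733695
-82.42205521030542
side [[ 0.6404 -0.0116  0.08  ]
 [ 0.5035 -0.0302  0.08  ]
 [ 0.4816  0.1375  0.08  ]
 [ 0.6168  0.1563  0.08  ]] [0.5605605  0.06297378 0.08      ] [np.float64(0.1696), np.float64(0.1382), np.float64(0.1692), np.float64(0.1365)]
-81.97966785469919
-172.27015347262767
97.44384768175021
7.900150515729411
```

The measurements agree: centre about (0.5617, 0.0633), yaw about 7.7°, edges 137 × 167 mm against 140 × 170 given. I'll turn the tool to the lid's axes, travel over, and take a closer look.

Emit:
{"method": "step_arm", "body": {
  "increments": "0 0 0 0 0 0.974;0 0 0 0 0 0.974;0 0 0 0 0 0.974;0 0 0 0 0 0.974;0 0 0 0 0 0.974;0 0 0 0 0 0.974;0 0 0 0 0 0.974;0 0 0 0 0 0.974;0 0 0 0 0 0.974;0 0 0 0 0 0.974;0 0 0 0 0 0.974;0 0 0 0 0 0.974"
}}

```text
t: 1.15
tool_pos: [0.1647, 0.6026, 0.2308]
tool_rot: [3.134, 0.205, -0.001]
contact_force: [-0.3, 0.4, 0.0]
opening: 0.0856
```

Emit:
{"method": "step_arm", "body": {
  "increments": "0.5 0.9 0 0 0 0;0.5 0.9 0 0 0 0;0.5 0.9 0 0 0 0;0.5 0.9 0 0 0 0;0.5 0.9 0 0 0 0;0.5 0.9 0 0 0 0;0.5 0.9 0 0 0 0;0.5 0.9 0 0 0 0;0.5 0.9 0 0 0 0;0.5 0.9 0 0 0 0;0.5 0.9 0 0 0 0;0.5 0.9 0 0 0 0"
}}

```text
t: 2.15
tool_pos: [0.3502, 0.3543, 0.231]
tool_rot: [3.134, 0.212, -0.0]
contact_force: [0.5, -0.1, 0.3]
opening: 0.0854
```

Emit:
{"method": "step_arm", "body": {
  "increments": "0.5 0.9 0 0 0 0;0.5 0.9 0 0 0 0;0.5 0.9 0 0 0 0;0.5 0.9 0 0 0 0;0.5 0.9 0 0 0 0;0.5 0.9 0 0 0 0;0.5 0.9 0 0 0 0;0.5 0.9 0 0 0 0;0.5 0.9 0 0 0 0;0.5 0.9 0 0 0 0;0.5 0.9 0 0 0 0;0.4 0.6 0 0 0 0"
}}

```text
t: 3.15
tool_pos: [0.532, 0.1134, 0.2309]
tool_rot: [3.134, 0.21, -0.001]
contact_force: [-0.3, 0.3, -0.3]
opening: 0.0856
```

```bash
cat > look.py <<'E'
import sys,cv2,pickle
from station import ctrl
from h import *
tag=sys.argv[1]
o=ctrl.get_obs();print(o["t"],o["tool_pos"].round(4),o["tool_rot"].round(4),o["contact_force"].round(1),round(o["opening"],4),o["q"].round(2))
M=R.from_rotvec(o["tool_rot"]).as_matrix();print("x dir deg",np.degrees(np.arctan2(M[1,0],M[0,0])).round(2),"z",M[:,2].round(4))
for n in sys.argv[2:]:
    r=ctrl.get_image(n); pickle.dump(r,open(f"pics/{n}{tag}.pkl","wb"));cv2.imwrite(f"pics/{n}{tag}.png",r["pixels"][:,:,::-1])
E
python3 look.py 1 wrist
```

```text
3.15 [0.532  0.1134 0.2309] [ 3.134e+00  2.099e-01 -7.000e-04] [-0.3  0.3 -0.3] 0.0856 [ 0.07 -0.14  1.8  -0.    1.48 -0.06]
x dir deg 7.66 z [-4.e-04 -6.e-04 -1.e+00]
```

View pics/wrist1.png

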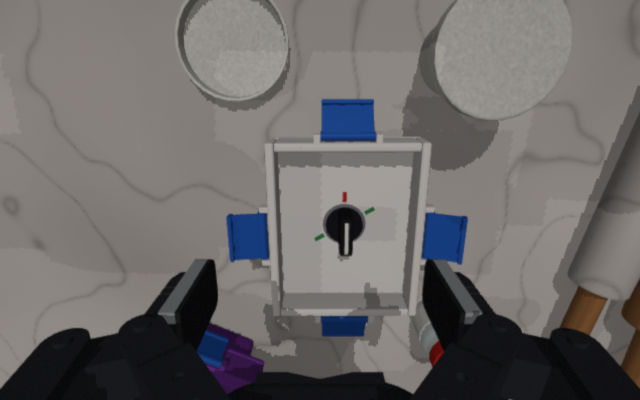

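The wrist view shows the box at about (346,225), with bar top (346,223)–(346,254) and all four clips open. Rim outer corners are about (266,144), (430,144), (417,314) and (274,314). The paper lid is at top left, the soup cup at top right and the jar at lower right.

```bash
python3 - <<'E'
from h import *
import cv2
r=pickle.load(open("pics/wrist1.pkl","rb"))
im=r["pixels"][:,:,::-1].copy()
cv2.imwrite("pics/w1c.png",cv2.resize(im[80:350,200:500],None,fx=2.6,fy=2.2 if 0 else 2.2,interpolation=cv2.INTER_CUBIC))
w=np.array([ray(r,p,.08) for p in[(266,144),(430,144),(417,314),(274,314)]]);print(w.round(4),w.mean(0))
for i in range(4): d=w[i]-w[i-1];print(np.linalg.norm(d),np.degrees(np.arctan2(d[1],d[0])))
print("bar",ray(r,(346,223),.084),ray(r,(346,254),.084))
th=np.radians(7.7);ex=np.array([np.cos(th),np.sin(th),0]);ey=np.array([-ex[1],ex[0],0])
c=np.array([.5617,.0633,0])
s=pickle.load(open("pics/scene0.pkl","rb"));q=pickle.load(open("pics/side0.pkl","rb"))
P=[c+ex*a+ey*b+[0,0,.08] for a,b in((-.07,-.085),(.07,-.085),(.07,.085),(-.07,.085))]
for n,k in(("wrist1",r),("scene0",s),("side0",q)): print(n,proj(k,P).round(1).tolist())
# soup cup top, lid, jar
for nm,k,uv,z in(("soup",s,(250+593/5,145+416/5),.095),("soup",q,(245+188/5,165+400/5),.095),("plid",s,(250+636/5,145+205/5),.016),("jar",s,(250+51/5,145+340/5),.085)):
    w=ray(k,uv,z);print(nm,w.round(3),((w-c)@ex).round(3),((w-c)@ey).round(3))
E
```

```text
[[ 0.4836  0.135   0.08  ]
 [ 0.6182  0.1533  0.08  ]
 [ 0.6437 -0.0109  0.08  ]
 [ 0.506  -0.0295  0.08  ]] [0.56288739 0.06197639 0.08      ]
0.16609567447427862 97.7572323587563
0.13581614814692022 7.724289507688931
0.16612764158839663 -81.18496690089852
0.13888304160998877 -172.2764911651521
bar [0.55982098 0.07575547 0.084     ] [0.56456379 0.04589431 0.084     ]
wrist1 [[271.5, 314.4], [415.6, 314.4], [432.7, 139.9], [263.1, 139.8]]
scene0 [[294.3, 167.2], [283.2, 204.0], [343.9, 213.7], [350.9, 175.7]]
side0 [[345.3, 186.6], [300.8, 185.9], [298.2, 228.1], [346.8, 228.8]]
soup [0.654 0.233 0.095] 0.114 0.156
soup [0.648 0.234 0.095] 0.109 0.158
plid [0.44  0.216 0.016] -0.101 0.167
jar [ 0.695 -0.057  0.085] 0.115 -0.138
```

View pics/w1c.png

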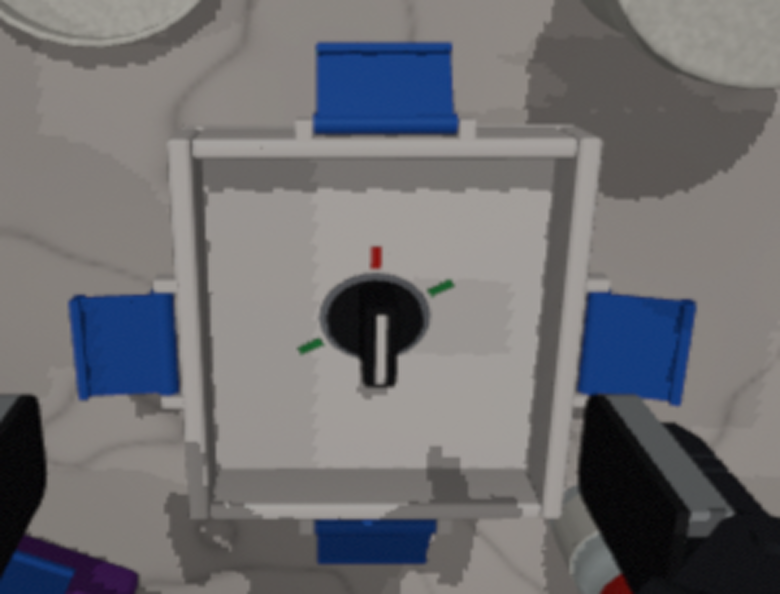

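Emit:
{"method": "step_arm", "body": {
  "increments": "0.3 0.73 0 0 0 0;0.3 0.73 0 0 0 0;0.3 0.73 0 0 0 0;0 0 1 0 0 0;0 0 1 0 0 0;0 0 1 0 0 0;0 0 1 0 0 0;0 0 0.8 0 0 0;0 0 0 0 0 0;0 0 0 0 0 0",
  "fingers": 0,
  "newtons": 40
}}

```text
t: 4.03
tool_pos: [0.5598, 0.0643, 0.11]
tool_rot: [-3.134, -0.212, 0.005]
contact_force: [0.2, 0.1, 0.6]
opening: 0.0428
```

```bash
python3 look.py 2 wrist
```

```text
4.0333 [0.5598 0.0643 0.11  ] [-3.134  -0.2124  0.0052] [0.2 0.1 0.6] 0.0428 [-0.02  0.02  1.86  0.    1.27 -0.15]
x dir deg 7.76 z [-3.4e-03  1.0e-04 -1.0e+00]
```

View pics/wrist2.png

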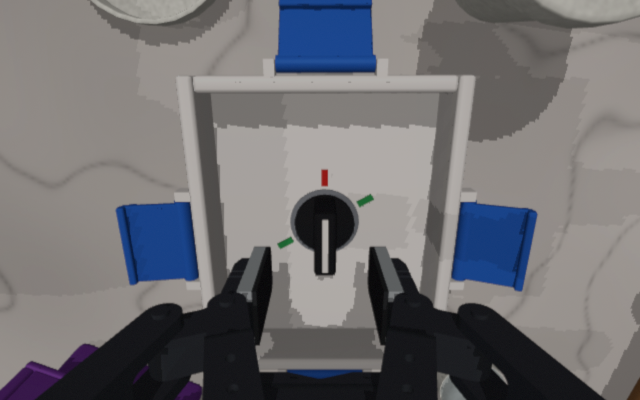

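The bar lies between the jaws, slightly right of centre (325 against 320 px), which matches a +2 mm correction. Next: descend and grip.

Emit:
{"method": "step_arm", "body": {
  "increments": "0.08 0.1 0.6 0 0 0;0 0 0.6 0 0 0;0 0 0.6 0 0 0;0 0 0 0 0 0;0 0 0 0 0 0"
}}

```text
t: 4.5
tool_pos: [0.5639, 0.062, 0.0676]
tool_rot: [3.134, 0.212, 0.002]
contact_force: [0.1, 0.5, -0.1]
opening: 0.0428
```

Emit:
{"method": "step_arm", "body": {
  "increments": "0 0 0 0 0 0;0 0 0 0 0 0;0 0 0 0 0 0;0 0 0 0 0 0;0 0 0 0 0 0;0 0 0 0 0 0",
  "fingers": -1,
  "newtons": 40
}}

```text
t: 5.0
tool_pos: [0.5641, 0.0619, 0.0684]
tool_rot: [3.134, 0.212, 0.002]
contact_force: [-3.7, -0.7, 6.7]
opening: 0.0108
```

Emit:
{"method": "step_arm", "body": {
  "increments": "0 0 -0.16 0 0 0;0 0 -0.16 0 0 0;0 0 -0.12 0 0 0;0 0 0 0 0 0;0 0 0 0 0 0"
}}

```text
t: 5.42
tool_pos: [0.5638, 0.0619, 0.0782]
tool_rot: [3.134, 0.212, 0.002]
contact_force: [0.1, 0.7, 1.5]
opening: 0.0112
```

```bash
python3 look.py 3 wrist
```

```text
5.4167 [0.5638 0.0619 0.0782] [3.1342e+00 2.1230e-01 1.9000e-03] [0.1 0.7 1.5] 0.0112 [-0.02  0.06  1.87 -0.    1.21 -0.16]
x dir deg 7.75 z [ 1.2e-03 -1.0e-04 -1.0e+00]
```

View pics/wrist3.png

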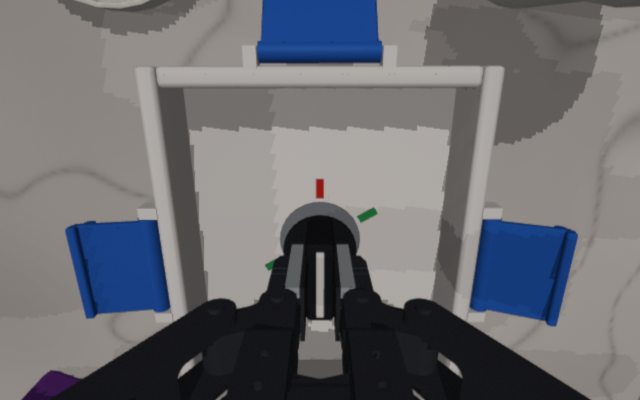

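Emit:
{"method": "step_arm", "body": {
  "increments": "0 0 0 0 0 0.7;0 0 0 0 0 0.7;0 0 0 0 0 0.7;0 0 0 0 0 0.7;0 0 0 0 0 0.7;0 0 0 0 0 0"
}}

```text
t: 5.97
tool_pos: [0.5644, 0.0618, 0.078]
tool_rot: [-3.123, 0.339, -0.004]
contact_force: [2.0, -0.2, 1.7]
opening: 0.0108
```

```bash
python3 look.py 4 wrist; python3 -c "
from station import ctrl;print(ctrl.get_obs()['wrist_torque'])"
```

```text
5.9667 [0.5644 0.0618 0.078 ] [-3.1231  0.3385 -0.0042] [ 2.  -0.2  1.7] 0.0108 [-0.02  0.06  1.87 -0.    1.2   0.19]
x dir deg -12.37 z [ 2.7e-03 -1.0e-04 -1.0e+00]
[-0.02983804 -0.58506653 -0.05712425]
```

View pics/wrist4.png

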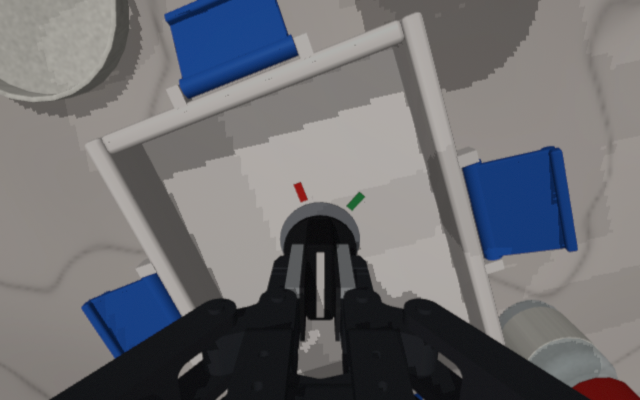

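The bar has turned 20° away from the red mark, now at (300,191), so the knob is free. I'll continue.

Emit:
{"method": "step_arm", "body": {
  "increments": "0 0 0 0 0 0.7;0 0 0 0 0 0.7;0 0 0 0 0 0.7;0 0 0 0 0 0.7;0 0 0 0 0 0.7;0 0 0 0 0 0.7;0 0 0 0 0 0.7;0 0 0 0 0 0.7;0 0 0 0 0 0.7;0 0 0 0 0 0.7;0 0 0 0 0 0;0 0 0 0 0 0"
}}

```text
t: 7.02
tool_pos: [0.5643, 0.0615, 0.078]
tool_rot: [-2.82, 1.383, -0.004]
contact_force: [4.0, -1.4, 2.2]
opening: 0.0112
```

```bash
python3 look.py 5 wrist; python3 -c "
from station import ctrl;print(ctrl.get_obs()['wrist_torque'])"
```

```text
7.0167 [0.5643 0.0615 0.078 ] [-2.8202  1.3833 -0.0038] [ 4.  -1.4  2.2] 0.0112 [-0.02  0.06  1.87 -0.    1.21  0.89]
x dir deg -52.26 z [ 2.3e-03 -7.0e-04 -1.0e+00]
[-0.39761668 -0.73714588 -0.02311632]
```

View pics/wrist5.png

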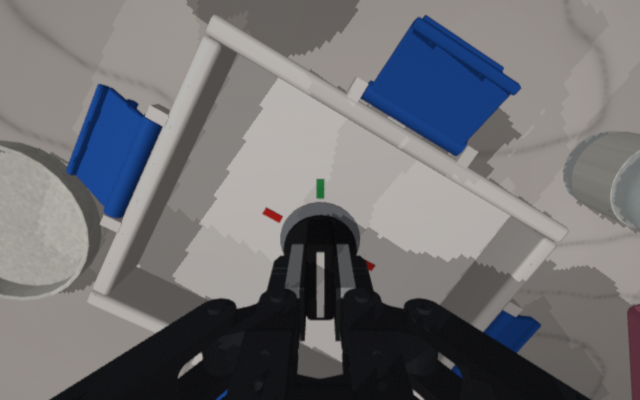

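The bar is aligned with the green marks, after a 60.0° turn. I'll nudge it to the end stop and push home.

Emit:
{"method": "step_arm", "body": {
  "increments": "0 0 0 0 0 0.3;0 0 0 0 0 0;0 0 0.16 0 0 0;0 0 0.16 0 0 0;0 0 0.1 0 0 0;0 0 0 0 0 0;0 0 0 0 0 0"
}}

```text
t: 7.65
tool_pos: [0.5636, 0.0619, 0.0683]
tool_rot: [2.798, -1.428, -0.0]
contact_force: [-2.8, -1.5, 11.2]
opening: 0.0108
```

```bash
python3 look.py 6 wrist side
```

```text
7.65 [0.5636 0.0619 0.0683] [ 2.7980e+00 -1.4277e+00 -5.0000e-04] [-2.8 -1.5 11.2] 0.0108 [-0.02  0.07  1.88 -0.    1.19  0.92]
x dir deg -54.07 z [-4.e-04 -2.e-04 -1.e+00]
```

View pics/wrist6.png

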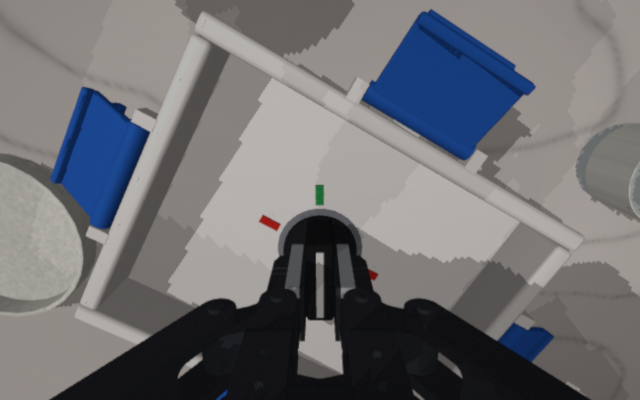

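Emit:
{"method": "step_arm", "body": {
  "increments": "0 0 0.1 0 0 0;0 0 0 0 0 0;0 0 0 0 0 0"
}}

```text
t: 8.0
tool_pos: [0.5638, 0.0619, 0.0681]
tool_rot: [2.798, -1.427, -0.001]
contact_force: [-8.9, -1.3, 24.2]
opening: 0.0109
```

Emit:
{"method": "step_arm", "body": {
  "increments": "0 0 0 0 0 0;0 0 0 0 0 0;0 0 0 0 0 0;0 0 -0.6 0 0 0;0 0 -1 0 0 0;0 0 -1 0 0 0;0 0 -1 0 0 0;0 0 0 0 0 0",
  "fingers": 0
}}

```text
t: 8.67
tool_pos: [0.5658, 0.0621, 0.1591]
tool_rot: [-2.795, 1.427, -0.01]
contact_force: [0.8, -0.3, 1.5]
opening: 0.0428
```

```bash
python3 look.py 7 wrist side
```

```text
8.6667 [0.5658 0.0621 0.1591] [-2.7947  1.4273 -0.0097] [ 0.8 -0.3  1.5] 0.0428 [-0.02 -0.03  1.82  0.    1.35  0.92]
x dir deg -54.11 z [ 7.1e-03  3.0e-04 -1.0e+00]
```

View pics/wrist7.png

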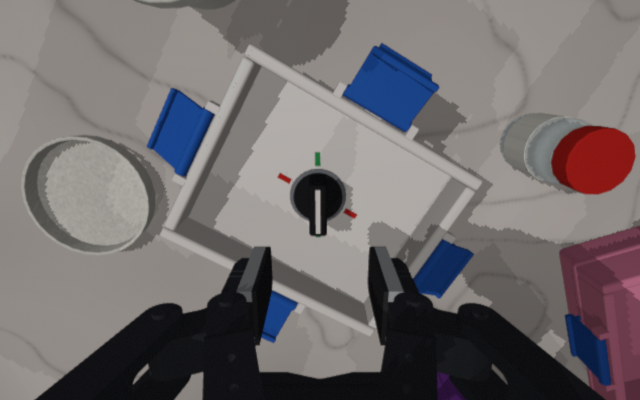

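The knob is shut, in line with the green mark at (318,158), and home: 24 N of push moved it no further. Re-measuring the box from the rim corners at (250,46), (487,184) and (165,230).

```bash
python3 - <<'E'
from h import *
r=pickle.load(open("pics/wrist7.pkl","rb"))
w=np.array([ray(r,p,.08) for p in[(250,46),(487,184),(375,333),(165,230)]]);print(w.round(4),w.mean(0))
for i in range(4): d=w[i]-w[i-1];print(np.linalg.norm(d),np.degrees(np.arctan2(d[1],d[0])))
print("diag mid",(w[1]+w[3])/2)
q=pickle.load(open("pics/side7.pkl","rb"))["pixels"][165:285,245:405,::-1]
cv2.imwrite("pics/side7c.png",cv2.resize(q,None,fx=5,fy=5,interpolation=cv2.INTER_CUBIC))
E
```

```text
[[ 0.6199  0.1523  0.08  ]
 [ 0.6401 -0.0171  0.08  ]
 [ 0.507  -0.0304  0.08  ]
 [ 0.4891  0.1365  0.08  ]] [0.56403182 0.06032185 0.08      ]
0.1317576017425254 6.864719409699094
0.17055267346868405 -83.21255210769581
0.13379547253739651 -174.28948260967988
0.16787239617861338 96.0999201535001
diag mid [0.56461143 0.05971299 0.08      ]
```

View pics/side7c.png

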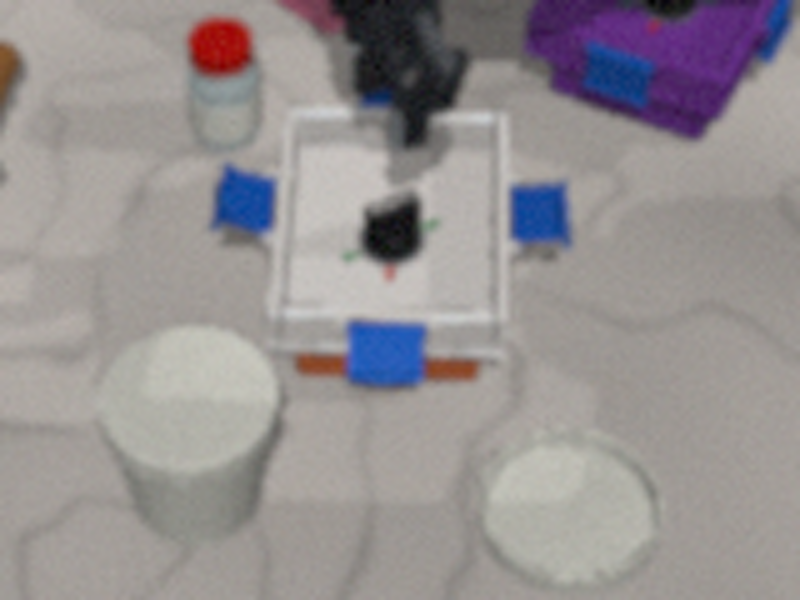

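Emit:
{"method": "step_arm", "body": {
  "increments": "0 0 0 0 0 0.86;0 0 0 0 0 0.86;0 0 0 0 0 0.86;0 0 0 0 0 0.86;0 0 0 0 0 0.86;0 0 0 0 0 0.85;0.9 0 0 0 0 0;0.9 0 0 0 0 0;0.9 0 0 0 0 0;0.73 0.08 0.8 0 0 0;0 0 0.8 0 0 0;0 0 0 0 0 0",
  "newtons": 50
}}

```text
t: 9.77
tool_pos: [0.5661, -0.0236, 0.1071]
tool_rot: [2.335, -2.092, -0.017]
contact_force: [-2.4, 0.7, -1.1]
opening: 0.043
```

```bash
python3 look.py 8 wrist
```

```text
9.7667 [ 0.5661 -0.0236  0.1071] [ 2.3346 -2.0925 -0.017 ] [-2.4  0.7 -1.1] 0.043 [-0.17  0.03  1.85  0.    1.27  1.29]
x dir deg -83.74 z [-0.0124  0.0024 -0.9999]
```

View pics/wrist8.png

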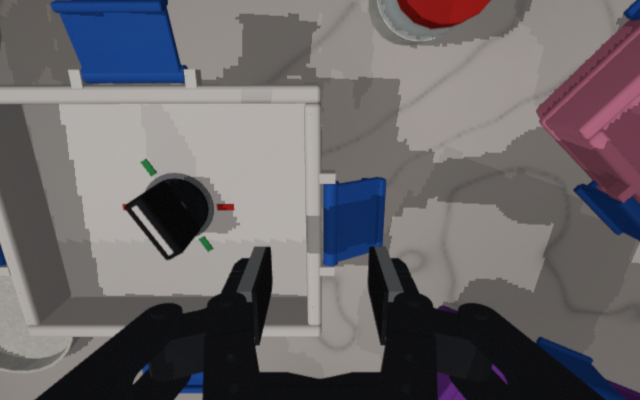

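Emit:
{"method": "step_arm", "body": {
  "increments": "0 -0.15 0 0 0 0;0 0 0 0 0 0;0 0 0 0 0 0"
}}

```text
t: 10.07
tool_pos: [0.5755, -0.0226, 0.1155]
tool_rot: [-2.342, 2.093, -0.002]
contact_force: [-0.3, 0.5, -0.6]
opening: 0.0429
```

```bash
python3 look.py 9
```

```text
10.0667 [ 0.5755 -0.0226  0.1155] [-2.3416e+00  2.0929e+00 -2.3000e-03] [-0.3  0.5 -0.6] 0.0429 [-0.17  0.04  1.83  0.    1.27  1.29]
x dir deg -83.58 z [ 1.8e-03 -2.0e-04 -1.0e+00]
```

Emit:
{"method": "step_arm", "body": {
  "increments": "0.03 0.08 0.5 0 0 0;0 0 0.5 0 0 0;0 0 0.5 0 0 0;0 0 0.5 0 0 0;0 0 0.4 0 0 0;0 0 0 0 0 0;0 0 0 0 0 0"
}}

```text
t: 10.65
tool_pos: [0.5717, -0.0239, 0.0528]
tool_rot: [2.34, -2.094, -0.004]
contact_force: [-0.1, -0.9, 0.5]
opening: 0.0423
```

```bash
python3 look.py 10 wrist
```

```text
10.65 [ 0.5717 -0.0239  0.0528] [ 2.3402 -2.094  -0.0036] [-0.1 -0.9  0.5] 0.0423 [-0.17  0.11  1.87  0.    1.17  1.29]
x dir deg -83.64 z [-2.6e-03  5.0e-04 -1.0e+00]
```

View pics/wrist10.png

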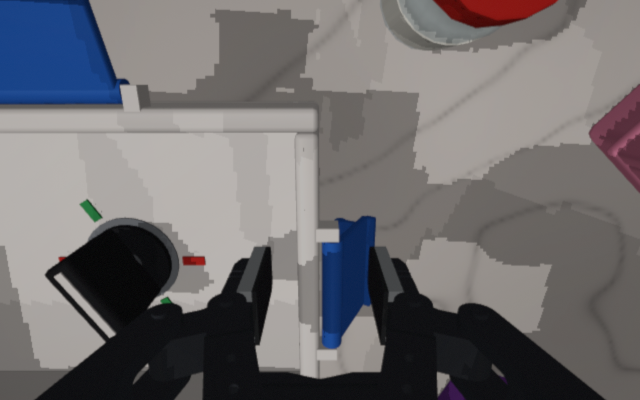

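The rim wall is between the jaws and the outer finger has folded the clip down. Squeeze.

Emit:
{"method": "step_arm", "body": {
  "increments": "0 0 0 0 0 0;0 0 0 0 0 0;0 0 0 0 0 0;0 0 0 0 0 0;0 0 0 0 0 0;0 0 0 0 0 0",
  "fingers": -1,
  "newtons": 50
}}

```text
t: 11.2
tool_pos: [0.5734, -0.0241, 0.0554]
tool_rot: [-2.341, 2.094, -0.002]
contact_force: [-0.8, 0.4, 5.8]
opening: 0.015
```

```bash
python3 look.py 11 wrist
```

```text
11.2 [ 0.5734 -0.0241  0.0554] [-2.3406e+00  2.0940e+00 -2.2000e-03] [-0.8  0.4  5.8] 0.015 [-0.17  0.11  1.87  0.    1.17  1.29]
x dir deg -83.63 z [ 1.7e-03 -1.0e-04 -1.0e+00]
```

View pics/wrist11.png

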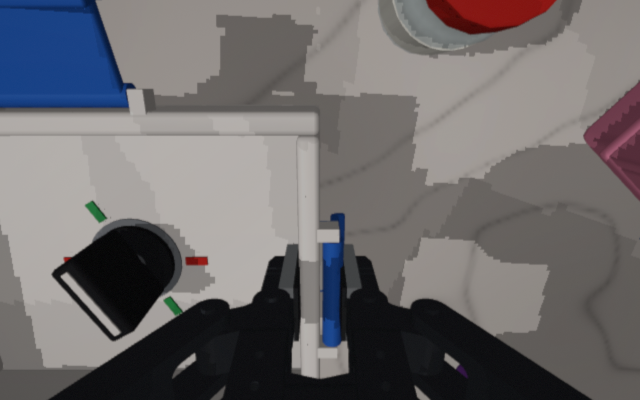

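Opening is 15.0 mm against an expected 16.5; the bar read about 1.1 mm under its true width, so this fits a shut clip. Release, lift, and go to the opposite clip.

Emit:
{"method": "step_arm", "body": {
  "increments": "0 0 0 0 0 0;0 0 0 0 0 0;0 0 -0.7 0 0 0;0 0 -0.7 0 0 0;0 0 -0.7 0 0 0;0 0 -0.7 0 0 0;0 0 0 0 0 0;0 0 0 0 0 0",
  "fingers": 0
}}

```text
t: 11.92
tool_pos: [0.5731, -0.0242, 0.1247]
tool_rot: [-2.341, 2.094, -0.002]
contact_force: [0.4, 0.4, -0.2]
opening: 0.0424
```

```bash
python3 look.py 12 wrist
```

```text
11.9167 [ 0.5731 -0.0242  0.1247] [-2.3405e+00  2.0943e+00 -2.2000e-03] [ 0.4  0.4 -0.2] 0.0424 [-0.17  0.02  1.83  0.    1.29  1.29]
x dir deg -83.64 z [ 1.6e-03 -3.0e-04 -1.0e+00]
```

View pics/wrist12.png

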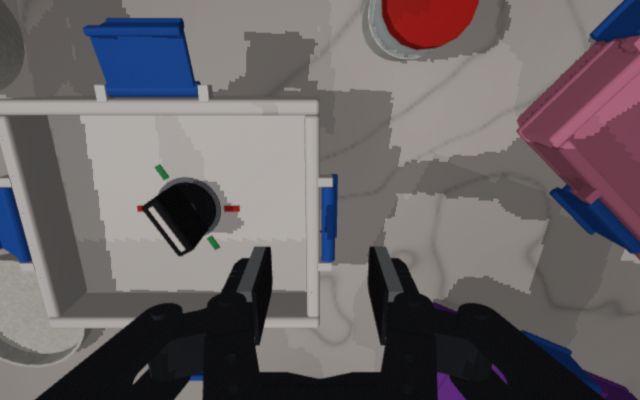

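The right clip hangs vertical at (328,218). Now the left clip.

Emit:
{"method": "step_arm", "body": {
  "increments": "-0.85 0 0 0 0 0;-0.85 0 0 0 0 0;-0.85 0 0 0 0 0;-0.85 0 0 0 0 0;-0.85 0 0 0 0 0;-0.85 0 0 0 0 0;-0.85 0 0 0 0 0;-0.85 0 0 0 0 0;0 0 0 0 0 0;0 0 0 0 0 0;0 0 0 0 0 0"
}}

```text
t: 12.88
tool_pos: [0.553, 0.1444, 0.1228]
tool_rot: [2.34, -2.093, -0.002]
contact_force: [0.6, -1.1, 0.0]
opening: 0.0424
```

```bash
python3 look.py 13 wrist
```

```text
12.8833 [0.553  0.1444 0.1228] [ 2.3398e+00 -2.0932e+00 -2.0000e-03] [ 0.6 -1.1  0. ] 0.0424 [ 0.13  0.02  1.83 -0.    1.29  1.59]
x dir deg -83.63 z [-2.4e-03 -7.0e-04 -1.0e+00]
```

View pics/wrist13.png

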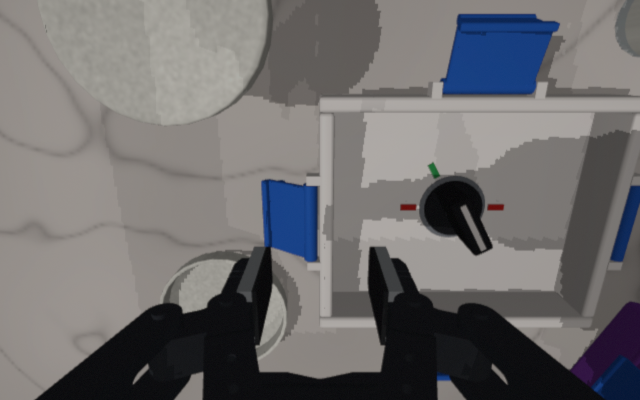

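Mirror-image alignment to the last one (rim at 319–332, jaws' middle at 320), so descend and squeeze.

Emit:
{"method": "step_arm", "body": {
  "increments": "-0.03 0 0.55 0 0 0;0 0 0.55 0 0 0;0 0 0.55 0 0 0;0 0 0.55 0 0 0;0 0 0.5 0 0 0;0 0 0 0 0 0;0 0 0 0 0 0;0 0 0 0 0 0"
}}

```text
t: 13.6
tool_pos: [0.554, 0.1456, 0.0569]
tool_rot: [-2.341, 2.095, -0.0]
contact_force: [-0.1, 0.1, 0.9]
opening: 0.0428
```

```bash
python3 look.py 14 wrist
```

```text
13.6 [0.554  0.1456 0.0569] [-2.3411e+00  2.0947e+00 -3.0000e-04] [-0.1  0.1  0.9] 0.0428 [ 0.13  0.1   1.87 -0.    1.17  1.59]
x dir deg -83.64 z [ 2.e-04 -0.e+00 -1.e+00]
```

View pics/wrist14.png

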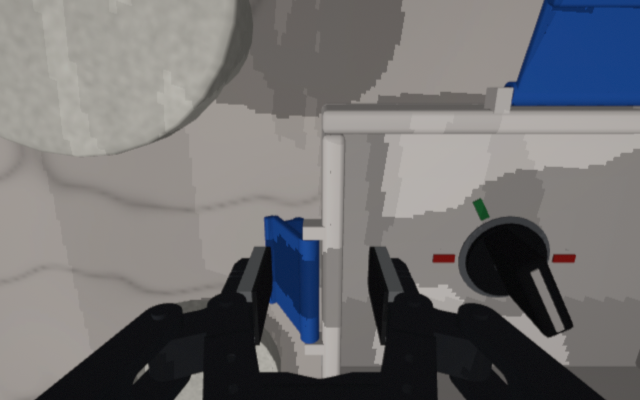

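Emit:
{"method": "step_arm", "body": {
  "increments": "0 0 0.06 0 0 0;0 0 0 0 0 0;0 0 0 0 0 0;0 0 0 0 0 0;0 0 0 0 0 0;0 0 0 0 0 0;0 0 0 0 0 0",
  "fingers": -1,
  "newtons": 50
}}

```text
t: 14.23
tool_pos: [0.5545, 0.1458, 0.0563]
tool_rot: [-2.34, 2.094, -0.001]
contact_force: [-1.0, 1.0, 5.2]
opening: 0.015
```

```bash
python3 look.py 15
```

```text
14.2333 [0.5545 0.1458 0.0563] [-2.3401e+00  2.0939e+00 -1.3000e-03] [-1.   1.   5.2] 0.015 [0.13 0.1  1.87 0.   1.17 1.59]
x dir deg -83.64 z [ 1.6e-03  5.0e-04 -1.0e+00]
```

Emit:
{"method": "step_arm", "body": {
  "increments": "0 0 0 0 0 0;0 0 0 0 0 0;0 0 -0.7 0 0 0;0 0 -0.7 0 0 0;0 0 -0.7 0 0 0;0 0 -0.7 0 0 0;0 0 0 0 0 0;0 0 0 0 0 0",
  "fingers": 0
}}

```text
t: 14.9
tool_pos: [0.5541, 0.1455, 0.1256]
tool_rot: [-2.341, 2.094, -0.002]
contact_force: [-0.1, -0.6, -0.3]
opening: 0.043
```

```bash
python3 look.py 16 wrist
```

```text
14.9 [0.5541 0.1455 0.1256] [-2.3406e+00  2.0943e+00 -1.8000e-03] [-0.1 -0.6 -0.3] 0.043 [ 0.13  0.02  1.83 -0.    1.29  1.59]
x dir deg -83.64 z [ 1.4e-03 -2.0e-04 -1.0e+00]
```

View pics/wrist16.png

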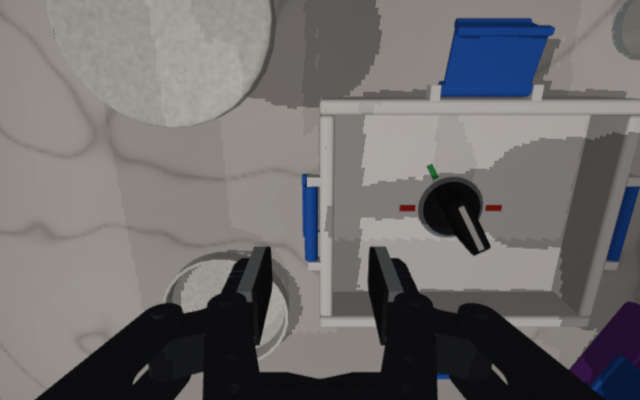

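The left clip is shut too, vertical at (310,218). Next: turn 90° back for the far and near clips.

Emit:
{"method": "step_arm", "body": {
  "increments": "0 0 0 0 0 -1;0 0 0 0 0 -1;0 0 0 0 0 -1;0 0 0 0 0 -1;0 0 0 0 0 -1;0 0 0 0 0 -1;0 0 0 0 0 -1;0 0 0 0 0 -1;0 0 0 0 0 -1;0 0 0 0 0 -1;0 0 0 0 0 -1;0 0 0 0 0 -1"
}}

```text
t: 15.95
tool_pos: [0.5523, 0.1453, 0.1227]
tool_rot: [3.115, -0.399, -0.006]
contact_force: [-0.1, 0.0, 0.5]
opening: 0.0426
```

Emit:
{"method": "step_arm", "body": {
  "increments": "0 0 0 0 0 -0.95;0 0 0 0 0 -0.95;0 0 0 0 0 -0.95;0 0 0 0 0 -0.86;0.7 0.85 0 0 0 0;0.7 0.85 0 0 0 0;0.7 0.85 0 0 0 0;0.72 0.85 0 0 0 0;0 0 0 0 0 0;0 0 0 0 0 0;0 0 0 0 0 0"
}}

```text
t: 16.87
tool_pos: [0.6318, 0.0692, 0.1233]
tool_rot: [-3.136, -0.174, 0.006]
contact_force: [-0.1, 0.1, -0.4]
opening: 0.0426
```

```bash
python3 look.py 17 wrist
```

```text
16.8667 [0.6318 0.0692 0.1233] [-3.1362 -0.1743  0.0056] [-0.1  0.1 -0.4] 0.0426 [-0.01  0.17  1.68  0.    1.3  -0.12]
x dir deg 6.36 z [-3.6e-03  3.0e-04 -1.0e+00]
```

View pics/wrist17.png

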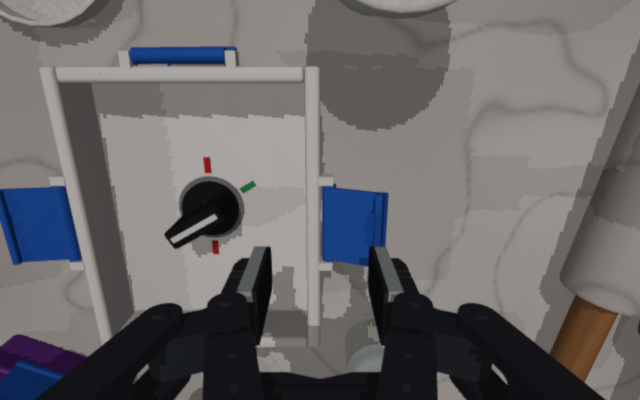

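Well aligned on the far clip (rim 306–320). Descend and squeeze.

Emit:
{"method": "step_arm", "body": {
  "increments": "0.03 0 0.55 0 0 0;0 0 0.55 0 0 0;0 0 0.55 0 0 0;0 0 0.55 0 0 0;0 0 0.5 0 0 0;0 0 0 0 0 0;0 0 0 0 0 0;0 0 0 0 0 0"
}}

```text
t: 17.58
tool_pos: [0.634, 0.069, 0.0577]
tool_rot: [3.137, 0.175, -0.0]
contact_force: [-0.2, 0.4, 0.2]
opening: 0.0428
```

```bash
python3 look.py 18 wrist
```

```text
17.5833 [0.634  0.069  0.0577] [ 3.1367e+00  1.7460e-01 -4.0000e-04] [-0.2  0.4  0.2] 0.0428 [-0.01  0.24  1.71 -0.    1.19 -0.12]
x dir deg 6.37 z [-2.e-04 -0.e+00 -1.e+00]
```

View pics/wrist18.png

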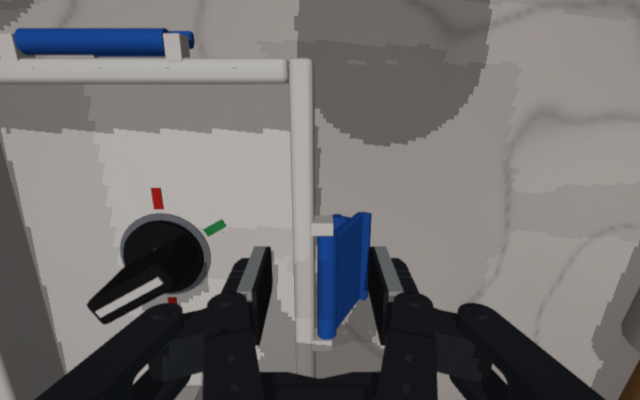

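Emit:
{"method": "step_arm", "body": {
  "increments": "-0.07 0 0.09 0 0 0;0 0 0 0 0 0;0 0 0 0 0 0;0 0 0 0 0 0;0 0 0 0 0 0;0 0 0 0 0 0;0 0 0 0 0 0",
  "fingers": -1,
  "newtons": 50
}}

```text
t: 18.22
tool_pos: [0.6328, 0.0688, 0.0565]
tool_rot: [3.137, 0.175, 0.002]
contact_force: [-1.6, -0.2, 5.2]
opening: 0.0154
```

```bash
python3 look.py 19
```

```text
18.2167 [0.6328 0.0688 0.0565] [3.1366e+00 1.7460e-01 1.7000e-03] [-1.6 -0.2  5.2] 0.0154 [-0.01  0.24  1.71 -0.    1.19 -0.12]
x dir deg 6.37 z [ 1.1e-03 -1.0e-04 -1.0e+00]
```

Emit:
{"method": "step_arm", "body": {
  "increments": "0 0 0 0 0 0;0 0 0 0 0 0;0 0 -0.7 0 0 0;0 0 -0.7 0 0 0;0 0 -0.7 0 0 0;0 0 -0.7 0 0 0;0 0 0 0 0 0;0 0 0 0 0 0",
  "fingers": 0
}}

```text
t: 18.88
tool_pos: [0.6327, 0.0689, 0.126]
tool_rot: [3.137, 0.175, 0.002]
contact_force: [0.4, 0.4, -0.4]
opening: 0.0428
```

```bash
python3 look.py 20 wrist
```

```text
18.8833 [0.6327 0.0689 0.126 ] [3.1366e+00 1.7460e-01 2.5000e-03] [ 0.4  0.4 -0.4] 0.0428 [-0.01  0.16  1.68 -0.    1.3  -0.12]
x dir deg 6.37 z [ 0.0016 -0.     -1.    ]
```

View pics/wrist20.png

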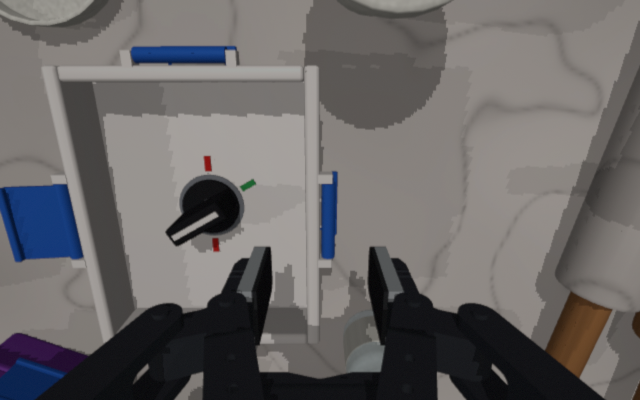

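The far clip is shut, at (329,217). Now the near clip, 140.6 mm back along tool x.

Emit:
{"method": "step_arm", "body": {
  "increments": "-0.8 0 0 0 0 0;-0.8 0 0 0 0 0;-0.8 0 0 0 0 0;-0.8 0 0 0 0 0;-0.8 0 0 0 0 0;-0.8 0 0 0 0 0;-0.82 0 0 0 0 0;0 0 0 0 0 0;0 0 0 0 0 0;0 0 0 0 0 0"
}}

```text
t: 19.77
tool_pos: [0.4924, 0.0533, 0.1245]
tool_rot: [-3.137, -0.174, 0.002]
contact_force: [0.1, 0.4, -0.3]
opening: 0.0428
```

```bash
python3 look.py 21 wrist
```

```text
19.7667 [0.4924 0.0533 0.1245] [-3.1366e+00 -1.7450e-01  1.9000e-03] [ 0.1  0.4 -0.3] 0.0428 [-0.04 -0.17  2.01  0.    1.3  -0.15]
x dir deg 6.37 z [-1.2e-03  1.0e-04 -1.0e+00]
```

View pics/wrist21.png

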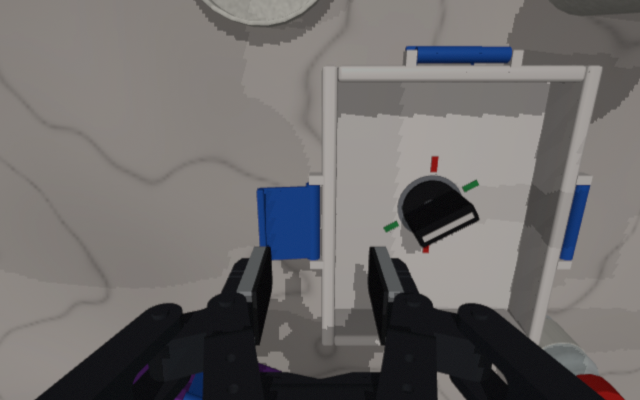

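Emit:
{"method": "step_arm", "body": {
  "increments": "0.05 0 0.55 0 0 0;0 0 0.55 0 0 0;0 0 0.55 0 0 0;0 0 0.55 0 0 0;0 0 0.57 0 0 0;0 0 0 0 0 0;0 0 0 0 0 0;0 0 0 0 0 0"
}}

```text
t: 20.48
tool_pos: [0.4946, 0.0534, 0.0568]
tool_rot: [3.137, 0.175, 0.001]
contact_force: [-0.2, 0.0, 0.3]
opening: 0.043
```

```bash
python3 look.py 22 wrist
```

```text
20.4833 [0.4946 0.0534 0.0568] [3.1367e+00 1.7460e-01 1.0000e-03] [-0.2  0.   0.3] 0.043 [-0.04 -0.08  2.05  0.    1.17 -0.15]
x dir deg 6.37 z [ 6.e-04 -0.e+00 -1.e+00]
```

View pics/wrist22.png

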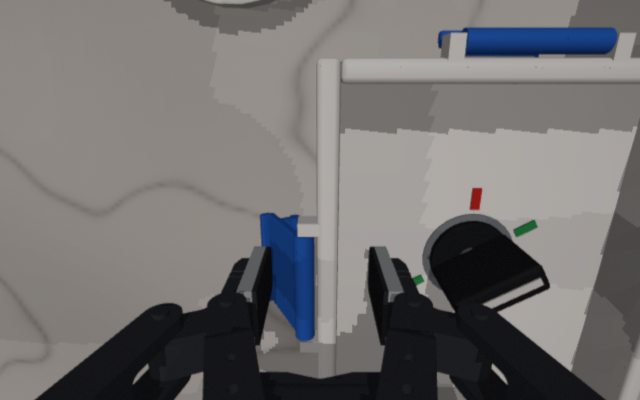

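Emit:
{"method": "step_arm", "body": {
  "increments": "0 0 0.04 0 0 0;0 0 0 0 0 0;0 0 0 0 0 0;0 0 0 0 0 0;0 0 0 0 0 0;0 0 0 0 0 0;0 0 0 0 0 0",
  "fingers": -1,
  "newtons": 50
}}

```text
t: 21.12
tool_pos: [0.4941, 0.0533, 0.0563]
tool_rot: [3.136, 0.175, 0.0]
contact_force: [-4.2, -1.0, 6.0]
opening: 0.015
```

Emit:
{"method": "step_arm", "body": {
  "increments": "0 0 0 0 0 0;0 0 0 0 0 0;0 0 -0.7 0 0 0;0 0 -0.7 0 0 0;0 0 -0.7 0 0 0;0 0 -0.7 0 0 0;0 0 -1 0 0 0;0 0 -1 0 0 0;0 0.6 -1 0 0 0;0 0.6 -1 0 0 0;0 0 0 0 0 0;0 0 0 0 0 0",
  "fingers": 0
}}

```text
t: 22.12
tool_pos: [0.4985, 0.023, 0.2274]
tool_rot: [3.136, 0.173, 0.007]
contact_force: [-0.3, -0.0, 0.4]
opening: 0.0427
```

```bash
python3 look.py 23 wrist scene side; python3 - <<'E'
import cv2
a=cv2.imread("pics/scene23.png")[145:265,250:410]; b=cv2.imread("pics/side23.png")[165:285,245:405]
for n,i in(("a",a),("b",b)): cv2.imwrite(f"pics/crop23_{n}.png",cv2.resize(i,None,fx=5,fy=5,interpolation=cv2.INTER_CUBIC))
E
```

```text
22.1167 [0.4985 0.023  0.2274] [3.1363 0.1726 0.0073] [-0.3 -0.   0.4] 0.0427 [-0.1  -0.26  1.91  0.    1.49 -0.21]
x dir deg 6.3 z [ 4.7e-03 -3.0e-04 -1.0e+00]
```

View pics/wrist23.png

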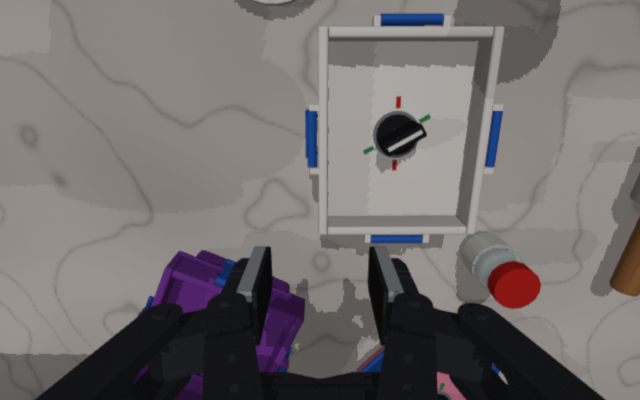

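View pics/crop23_a.png

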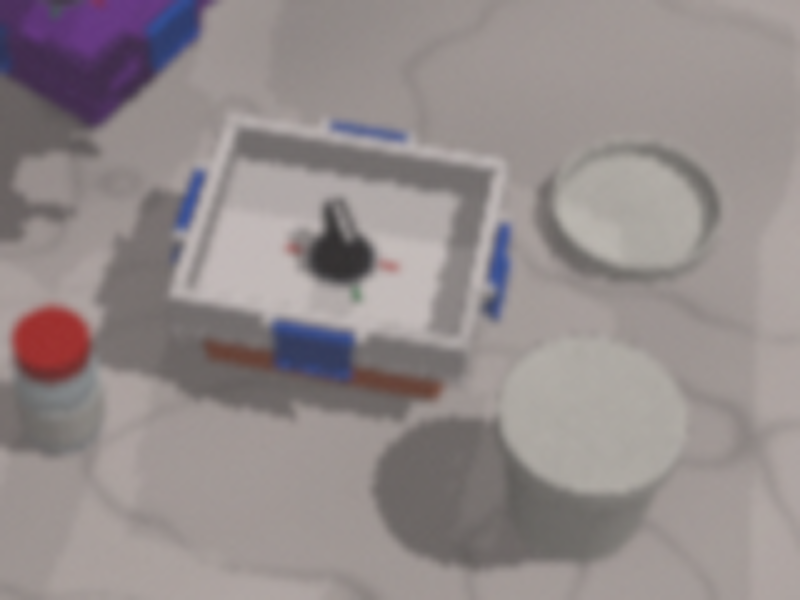

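View pics/crop23_b.png

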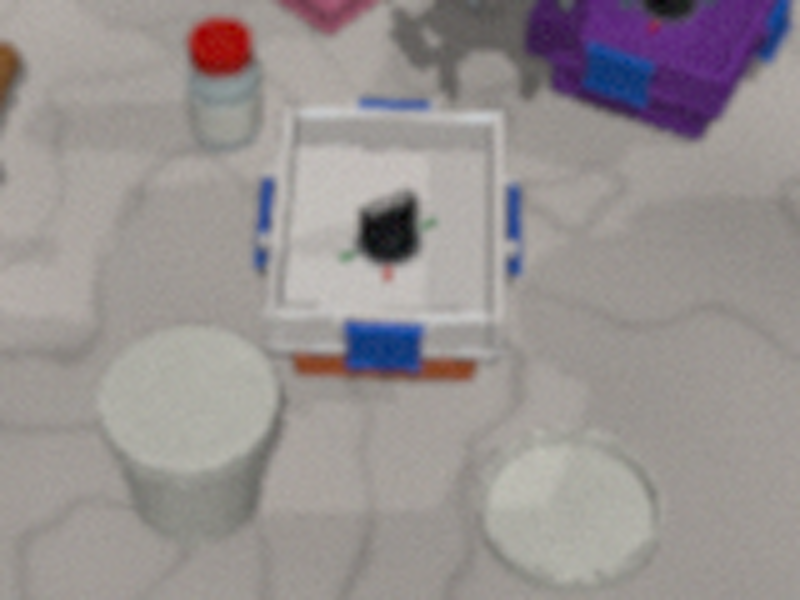

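All four clips hang shut, and the cup, lid, jar and look-alikes sit at their old pixels. I'll check the knob's height and turn, and the clip plates, by projecting the expected geometry.

```bash
python3 - <<'E'
from h import *
th=np.radians(6.4);ex=np.array([np.cos(th),np.sin(th),0]);ey=np.array([-ex[1],ex[0],0]);c=np.array([.5638,.0609,0])
r=pickle.load(open("pics/wrist23.pkl","rb"));im=r["pixels"][:,:,::-1]
f=5;x0,y0=300,5;cr=cv2.resize(im[y0:y0+118,x0:x0+155][:,:],None,fx=f,fy=f,interpolation=cv2.INTER_CUBIC)
x0b,y0b=355,90
cr2=cv2.resize(im[90:190,355:455],None,fx=6,fy=6,interpolation=cv2.INTER_CUBIC)
P=lambda a,b,z:proj(r,c+ex*a+ey*b+[0,0,z])
for col,z in(((0,255,255),.084),((255,0,255),.094)):
    for s in(1,-1):
        ang=np.pi/2-1.05
        for t in (-1,1):
            u=P(s*.018*np.cos(ang)-t*.006*np.sin(ang),s*.018*np.sin(ang)+t*.006*np.cos(ang),z);cv2.circle(cr2,tuple(int(k) for k in ((u-[355,90]+.5)*6)),3,col,-1)
# disc centre / corners check
print("corners",[P(a,b,.08).round(1).tolist() for a,b in((-.07,-.085),(.07,-.085),(.07,.085),(-.07,.085))])
cv2.imwrite("pics/k23.png",cr2)
full=cv2.resize(im[0:260,280:530],None,fx=3,fy=2.3 if 0 else 3)[:600]
cv2.imwrite("pics/f23.png",cv2.resize(im[0:250,290:520],None,fx=2.4,fy=2.4,interpolation=cv2.INTER_CUBIC))
E
```

```text
corners [[318.6, 236.8], [475.6, 236.4], [506.2, 27.8], [318.2, 27.8]]
```

View pics/k23.png

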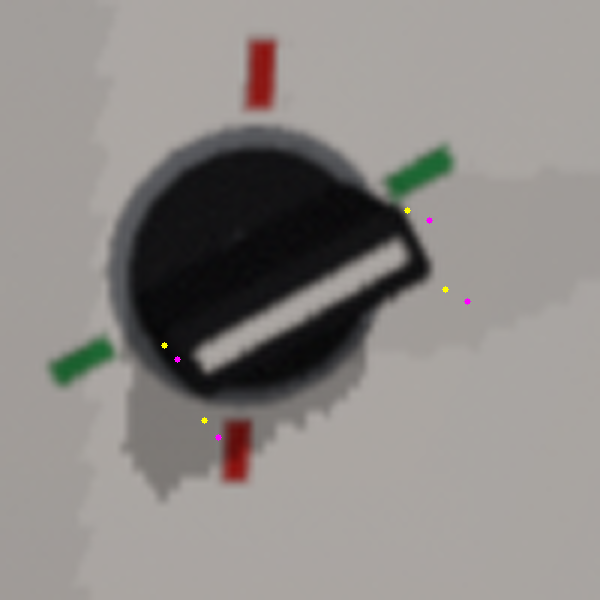

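View pics/f23.png

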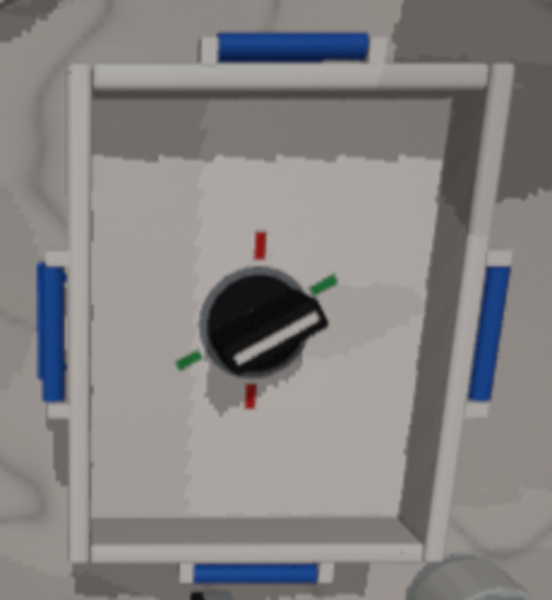

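The bar top matches the home height (yellow, 84 mm) rather than the pulled-out one (magenta), and it points at the green marks. The box is about 3 mm from where it started. Handing in.

```bash
python3 -c "
from station import ctrl
print(ctrl.finish_job())"
```

```text
the job is handed in; nothing more can be done
None
```

The steam vent is shut and all four side clips are snapped down. I handed the job in at about 22 s with the gripper clear of everything; no verdict came back.

- **Vent:** I pulled the knob up about 10 mm, turned it clockwise to just past 60° so it met its end stop, and pushed it home. It moved no further under 24 N. The last picture shows the bar pointing at the green marks, with its top at about the home height.
- **Clips:** I folded and squeezed them at 50 N in the order right, left, far, near. Under the squeeze the jaws read 15.0 mm for right, left and near and 15.4 mm for far. A shut clip should give 16.5 mm, but the gripper also read the 12 mm knob about 1.1 mm small, so this fits. The last pictures show all four hanging straight down.
- **Box:** It stands flat, about 3 mm from where it was. It turned about 1.3° when the knob reached its end stop.
- **Surroundings:** The soup cup, paper lid and jar, and the parts of the pink and purple look-alikes in view, show at their original places in the close-up before/after crops. I did not compare the spoon or open cup afterwards, but the arm never worked near them.
- **Disagreements:** The projected knob outline was off by 2–3 pixels, which is within the calibration error. I did not measure the clip angles directly; that they are shut rests on the jaw readings and the pictures.

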